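# Set the coarse flow ring to its stop and bolt it

## Task

On the white gas control unit, turn only the black outer ring clockwise (seen from above) until its orange lug is pressed lightly but firmly against the sprung steel stop (about 5 to 10 N) and held there for a moment, never forced, while the small silver fine knob in its middle keeps its setting. Then let go of the ring and slide the red-tabbed bolt fully in towards the ring, so that the lug is locked between stop and bolt. Leave everything else on the bench as it is.

Things in the scene. Friction and masses are not known exactly. Their poses are not given: they have to be found in the camera images.
- unit: white bench-top gas control unit, fixed, 240 x 340 mm, flat grey panel on top 70 mm above its origin (centre of its underside). The control axis stands upright at (-20, 0) mm in its frame. A pressure gauge (62 mm wide, 15 mm high) lies on the panel at (-20, -118) mm
- coarse_ring: black ribbed outer ring, turns on the upright control axis with 0.12 N m of friction and stays where left. Origin on the axis at panel height, z up, x axis out along its orange lug. Turned clockwise from above its yaw falls; 0.6 to 1.6 rad to the stop. Round grip 52 mm in diameter from 11 to 40 mm above the panel, a 58 mm flange below it
- ring_centre (a point): on the control axis, half-way up the ring's round grip, 26 mm above the panel
- lug (a point): middle of the orange lug on the ring, 42 mm from the axis, 7 mm above the panel; the lug is 10 mm wide, 8 mm high (3 to 11 mm above the panel) and reaches 48 mm from the axis. The stop is a round steel plunger tip, sprung at 8 N per mm; 3 N on it is firm enough, over 15 N is forcing: 0.13 and 0.63 N m about the axis beyond the ring's friction
- fine_knob: silver inner knob, 36 mm in diameter, on the same axis above the ring, from 42 to 57 mm above the panel; turns very easily on its own and must keep its setting. Origin on the axis at panel height, x axis along its red mark
- fine_mark (a point): outer end of the red mark on top of the fine knob, 16 mm from the axis
- gate: stop and bolt gate on the panel, at another angle round the ring each time. Origin on the control axis at panel height, z up, x axis out through the lug's home place. The stop is on its -y side: the lug comes from +y and meets it when the lug's yaw equals the gate's or up to 0.2 rad past that, for the stop screw is set differently each time and its setting is not measured
- bolt_tab (a point): middle of the red upright tab of the bolt: 14 mm wide (gate y), 12 mm along gate x, 10 to 34 mm above the panel, this point 22 mm above it. At gate x = 80, y = 10.5 mm when out; slides 16 mm towards the axis (to x = 64 mm) with 2 N of friction to its end stop, passing behind the lug, which it hits if the lug is over 1.5 mm short of home. Guides 8 mm high beside it
- fitting_center (a point): loose brass fitting, 18 mm wide and 28 mm high, standing on the unit's panel: leave alone; the point is its centre
- amber_bottle: amber bottle with orange cap, 80 mm wide, 190 mm high: leave alone; origin at its underside
- septa_jar: small jar with blue cap, 52 mm wide, 60 mm high: leave alone; origin at its underside
- wrench: steel wrench lying on the bench: leave alone
- mouse: black computer mouse, 62 mm wide, 34 mm high: leave alone

How it is judged:
By the outcome, as a careful person would: the job done as asked, in the order asked, and still so for the second after the job is handed in, with the robot touching nothing.
It also fails if it takes over 64 s, if anything falls off the work surface, if the arm or the gripper's body presses on something with over 40 N, if the wrist force passes 120 N, or if a joint passes its speed limit or range.

## Robot

A 7-joint arm with a two-finger parallel gripper is mounted at the origin on the work surface. World frame = base frame: x ahead of the robot, y to its left, z up, the work surface at z = 0. Lengths are in m, angles in rad, forces in N, time in s.
With the tool pointing down it reaches from about 0.4 to 0.85 m from the base axis. Payload 10.4 kg.
Tool frame: the origin (TCP) lies at the very end of the fingers, on their centre line; the grasp point (between the pads) lies 19 mm behind it; x points along the fingers, z is the direction in which the jaws open and shut, and the axes are right-handed (so a half turn about x gives the same grasp; the last joint's range is limited). The gripper opens to 85 mm and grips with 20 to 120 N. Pads are 22 mm wide; open, the fingers measure 114 mm over their backs; the gripper's body (76 mm by 85 mm) begins 54 mm behind the grasp point. The pads swing forward as they close: fully open they stand 13 mm farther back than shut.
Start: joints at [1.223, 0.332, -0.065, 1.46, 0.022, 1.35, -0.088], TCP at [0.199, -0.592, 0.231] pointing down, gripper open.
Joint ranges: [-2.6, 2.6], [-0.5, 2.12], [-1.47, 1.34], [0.16, 2.42], [-1.27, 4.41], [0.06, 2.06], [-2.6, 2.6]. Speed limits (rad/s): [2.22, 2.22, 2.79, 2.79, 3.14, 3.14, 3.14].

## Interface

Orientations are given as a unit quaternion [x, y, z, w].
In Python, from workcell import readout, camera, manip gives the robot as it stands.
- The arm moves only by the shell command python3 -m inch 'ROWS' [FORCE]. ROWS is JSON, a list of rows, each a list of 3 entries, a list of its own where there are three numbers: the turn, a rotation vector about the tool's x, y, z in degrees, then the shift along the tool's x, y, z in mm, then the closure, from 0 (fully open) to 1 (shut). In form: [[[wx, wy, wz], [dx, dy, dz], hand], ...]. A call has 1 to 10 rows; each row is the pose to reach, as a shift and turn from the pose measured when the call began, along the tool's axes at that moment; what a row does not reach only later rows make up. A row lasts 1/8 s, in which the tool goes at most 62.5 mm and 10.7 degrees, less where a joint would pass 70% of its speed; a pose out of reach is approached as far as the arm can. A call with a gripper value outside its range is refused whole. The fingers move at their own pace and stop on an object; FORCE is the grip in N (left out, the last holds). Time passes only in rows, so rows that repeat a pose let the fingers close. It gives the time, the measured TCP pose, the force and the opening at its end, in the units of the state.
- readout.get_obs(): the state, without advancing time (a new reading comes with each control period).
- camera(name): name is "side" or "top" or "wrist"; returns a dict with "pixels" (420x560x3 uint8, red, green, blue), "range_z" (420x560 float32, m along the optical axis (not along the pixel's ray), 0 where there is no reading), "intrinsics" (3x3 intrinsics, pixels), "dist" ([k1, k2, p1, p2, k3] as OpenCV has them; the pictures are not rectified), "extrinsics" (4x4, takes a point from world to camera coordinates); the wrist camera has in their place "T_tool_cam" (4x4, takes a point from camera to tool coordinates, whose origin is the TCP and whose axes are the tool frame's). Camera axes: x right, y down, z forward; pixel columns grow to the right and rows downward; lengths in m; the calibration is good to about 2 mm. A picture is of the moment at which its call begins: read the wrist's pose just before it.
- manip.hand_in(): hands the job in, once; it reports no verdict.
The state is a dict: "clock": time; "joint_pos": joint angles; "joint_velocities": joint speeds; "tau": joint torques, N m; "position": TCP position; "ee_rot": TCP orientation; "ft_force": force on the tool from outside, world axes, zero at the start; "torque": the same for the moment, N m; "grip_width": opening from 0.0 (shut) to 1.0 (fully open).
Only numpy, scipy, OpenCV 4.12 (cv2) and the standard library are available. Lean on these libraries where they do the work, as an engineer would, in place of code of your own. Each camera call takes 0.05 s, during which the arm holds its last target.

## Working session

There is one attempt and no reset: what is moved stays moved. The work goes in short steps, Python scripts to look and compute and a shell command to move; the robot and the scene stay as the last step left them, time stands still between calls to the robot, and variables do not carry over. Pictures are saved under pics/ and viewed, and the job is handed in when it is done.

```bash
mkdir -p pics; ls; python3 - <<'E'
from workcell import readout, camera, manip
import cv2,pickle
o=readout.get_obs(); print(o)
for n in ["side","top","wrist"]:
    c=camera(n); pickle.dump(c,open(f"{n}0.pkl","wb"))
    cv2.imwrite(f"pics/{n}0.png",c["pixels"][:,:,::-1])
    print(n,c["intrinsics"].round(1).tolist(),c["dist"],(c.get("extrinsics") if n!="wrist" else c["T_tool_cam"]))
E
```

```text
pics
{'clock': 0.0, 'joint_pos': array([ 1.22337229,  0.3328806 , -0.06469169,  1.46093511,  0.02159825,
        1.34988463, -0.08849887]), 'joint_velocities': array([-5.56718108e-04, -9.65466636e-04, -1.32284150e-03,  6.83006027e-04,
       -7.10409787e-05,  1.02914058e-03, -3.00591025e-03]), 'tau': array([ 4.37773897e-04, -6.25430131e+01,  4.95692866e-02, -3.91593897e+01,
        1.63398444e-02,  9.91256878e-03, -4.41812756e-05]), 'position': array([ 0.19933754, -0.59197095,  0.23051342]), 'ee_rot': array([ 0.41283873,  0.57469086, -0.41229435,  0.57385361]), 'ft_force': array([-0.3427284 , -0.10709908,  0.24617509]), 'torque': array([-0.02814443,  0.03067226,  0.00304831]), 'grip_width': 0.9991831775458986}
side [[399.4, 0.0, 282.0], [0.0, 399.4, 205.8], [0.0, 0.0, 1.0]] [-0.08162445  0.          0.          0.          0.        ] [[-0.9535374  -0.30124662 -0.00411     0.55159964]
 [-0.18767304  0.60460371 -0.77410154  0.19141417]
 [ 0.2356804  -0.73736343 -0.63304812  0.98053798]
 [ 0.          0.          0.          1.        ]]
top [[505.9, 0.0, 284.4], [0.0, 505.9, 216.3], [0.0, 0.0, 1.0]] [-0.17771899  0.          0.          0.          0.        ] [[ 0.02014511 -0.99973992 -0.0106896   0.01952648]
 [-0.98921248 -0.01837905 -0.14533021  0.58852219]
 [ 0.14509595  0.01350198 -0.98932546  1.2909274 ]
 [ 0.          0.          0.          1.        ]]
wrist [[327.3, 0.0, 282.4], [0.0, 327.3, 205.7], [0.0, 0.0, 1.0]] [0.01609844 0.         0.         0.         0.        ] [[-2.92968759e-04 -3.23258628e-01  9.46310612e-01 -1.43166669e-01]
 [ 1.27134274e-03 -9.46310008e-01 -3.23258028e-01  8.39844962e-02]
 [ 9.99999149e-01  1.10838062e-03  6.88211778e-04  5.52146687e-04]
 [ 0.00000000e+00  0.00000000e+00  0.00000000e+00  1.00000000e+00]]
```

View pics/side0.png

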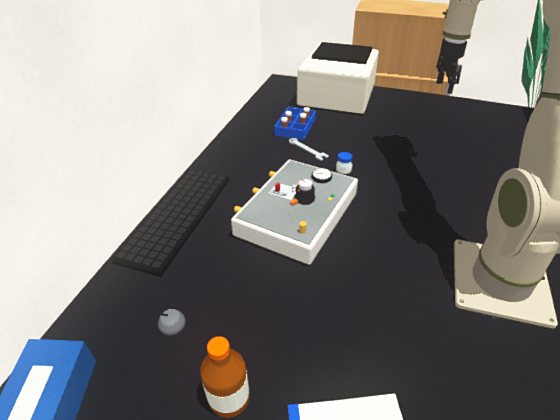

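View pics/top0.png

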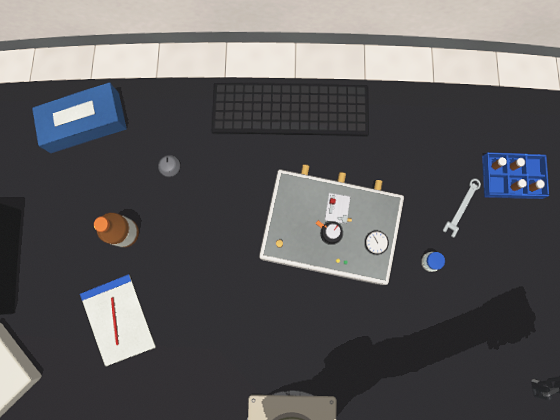

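View pics/wrist0.png

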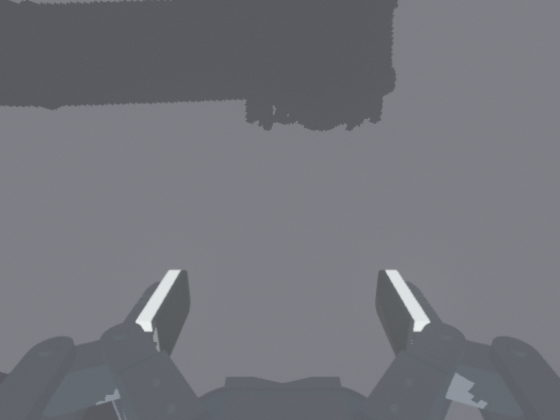

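```bash
cat > h.py <<'E'
import numpy as np,cv2,pickle
from scipy.spatial.transform import Rotation as R
def Twt(o):
    T=np.eye(4);T[:3,:3]=R.from_quat(o["ee_rot"]).as_matrix();T[:3,3]=o["position"];return T
def cam2w(c,o=None):
    if "T_tool_cam" in c: return Twt(o)@c["T_tool_cam"]
    return np.linalg.inv(c["extrinsics"])
def ray(c,px,o=None):
    p=cv2.undistortPoints(np.array(px,float).reshape(-1,1,2),c["intrinsics"],c["dist"]).reshape(-1,2)
    T=cam2w(c,o); d=np.c_[p,np.ones(len(p))]@T[:3,:3].T
    return T[:3,3],d
def onz(c,px,z,o=None):
    s,d=ray(c,px,o); return s+d*((z-s[2])/d[:,2])[:,None]
def depth(c,px,o=None):
    s,d=ray(c,px,o); r=np.array([np.median(c["range_z"][int(y)-1:int(y)+2,int(x)-1:int(x)+2]) for x,y in px])
    return s+d*r[:,None]
def proj(c,P,o=None):
    T=np.linalg.inv(cam2w(c,o)); 
    return cv2.projectPoints(np.array(P,float).reshape(-1,1,3),cv2.Rodrigues(T[:3,:3])[0],T[:3,3],c["intrinsics"],c["dist"])[0].reshape(-1,2)
def crop(c,x0,y0,x1,y1,k,fn):
    im=c["pixels"][y0:y1,x0:x1,::-1]; cv2.imwrite(fn,cv2.resize(im,None,fx=k,fy=k,interpolation=cv2.INTER_CUBIC))
E
python3 - <<'E'
from h import *
c=pickle.load(open("top0.pkl","rb"));crop(c,255,160,415,280,5,"pics/topc.png")
print(depth(c,[(300,190),(280,245),(345,270)]), depth(c,[(332,231)]))
# corners at z=.07
E
```

```text
[[ 0.65398387 -0.00872698  0.06966232]
 [ 0.50683723  0.03967044  0.09885111]
 [ 0.44845036 -0.12715155  0.0677861 ]] [[ 0.54137965 -0.08822277  0.12574581]]
```

View pics/topc.png

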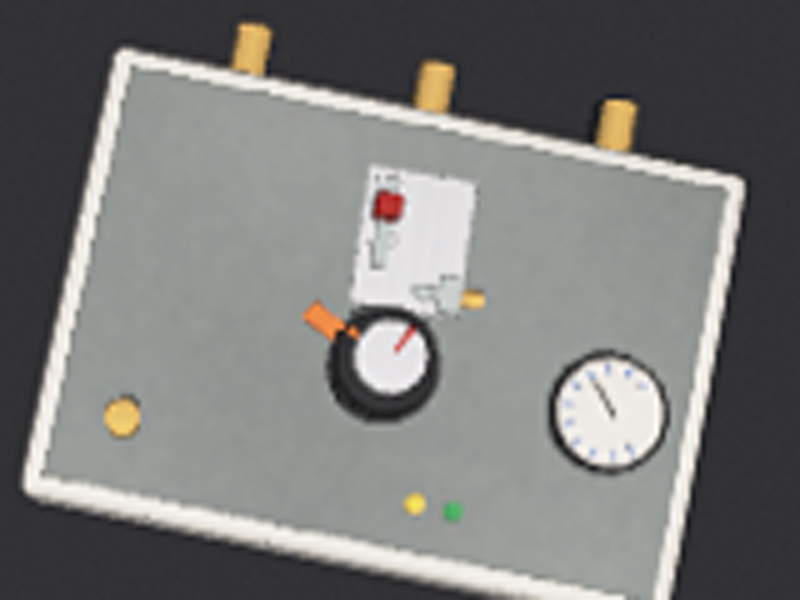

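```bash
python3 - <<'E'
from h import *
c=pickle.load(open("top0.pkl","rb"))
f=lambda x,y:(255+x/5-.4,160+y/5-.4)
z=.07
print("fine",onz(c,[f(392,356)],z+.057))
ax=onz(c,[f(392,356)],z+.057)[0]
print("mark end",onz(c,[f(414,326)],z+.057))
print("lug outer corners",onz(c,[f(318,300),f(304,318)],z+.011))
print("tab top",onz(c,[f(388,205)],z+.034))
print("fitting top",onz(c,[f(122,416)],z+.028))
print("plate corners",onz(c,[f(370,163),f(478,182),f(350,303)],z))
t=onz(c,[f(388,205)],z+.034)[0]-ax
print("tab r,ang",np.hypot(*t[:2]),np.arctan2(t[1],t[0]))
l=onz(c,[f(318,300),f(304,318)],z+.011).mean(0)-ax
print("lug",np.hypot(*l[:2]),np.arctan2(l[1],l[0]))
cr=onz(c,[f(125,52),f(742,182),f(30,490)],z);print(cr)
d=cr[0]-cr[2];print("unit yaw",np.arctan2(d[1],d[0]))
m=onz(c,[f(414,326)],z+.057)[0]-ax;print("mark",np.hypot(*m[:2]),np.arctan2(m[1],m[0]))
s=pickle.load(open("side0.pkl","rb"));crop(s,225,140,365,260,5,"pics/sidec.png")
print(proj(s,[ax]))
E
```

```text
fine [[ 0.54177033 -0.09058248  0.127     ]]
mark end [[ 0.55685663 -0.10135171  0.127     ]]
lug outer corners [[ 0.57542063 -0.05630392  0.081     ]
 [ 0.56599617 -0.0492408   0.081     ]]
tab top [[ 0.62133885 -0.09000989  0.104     ]]
fitting top [[0.51240303 0.04231559 0.098     ]]
plate corners [[ 0.64950198 -0.08328545  0.07      ]
 [ 0.64054822 -0.1397143   0.07      ]
 [ 0.57571519 -0.07344769  0.07      ]]
tab r,ang 0.07957057743338163 0.0071960937588848965
lug 0.0476132014194316 0.9175418740166017
[[ 0.70643089  0.04555977  0.07      ]
 [ 0.6434503  -0.27897975  0.07      ]
 [ 0.47607794  0.08922022  0.07      ]]
unit yaw -0.18731524209484104
mark 0.018535713450657663 -0.6199553588103809
[[304.5651603  182.65990026]]
```

View pics/sidec.png

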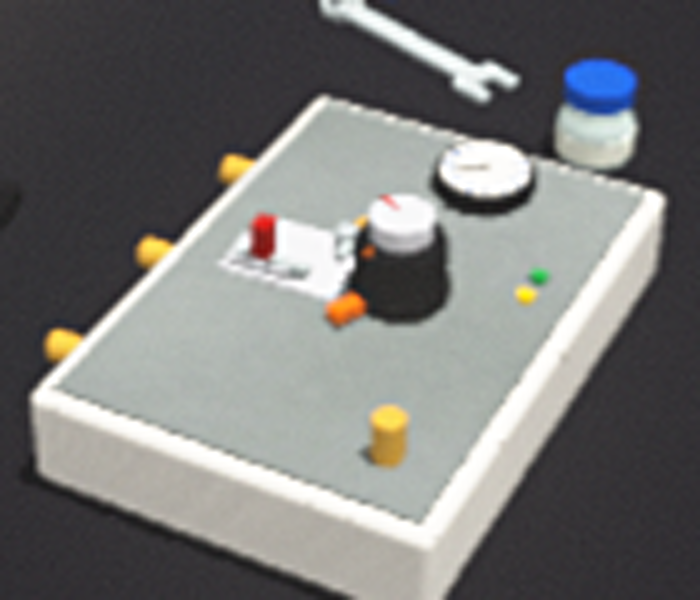

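```bash
cat >> h.py <<'E'
def plan(o,pos,jawang):
    """tool x down, jaw (tool z) at world yaw jawang -> rotvec deg, shift mm in tool axes"""
    R0=R.from_quat(o["ee_rot"]).as_matrix()
    zt=np.array([np.cos(jawang),np.sin(jawang),0]);xt=np.array([0,0,-1.]);yt=np.cross(zt,xt)
    Rt=np.c_[xt,yt,zt]
    return np.degrees(R.from_matrix(R0.T@Rt).as_rotvec()).round(2), (1e3*R0.T@(np.array(pos)-o["position"])).round(2)
E
python3 - <<'E'
from h import *
from workcell import readout
o=readout.get_obs();M=R.from_quat(o["ee_rot"]).as_matrix();print(M.round(3))
print("jaw",np.degrees(np.arctan2(M[1,2],M[0,2])))
# desired jaw line: gate yaw -7 deg; start 110deg / -70 => world 103 / -77
for j in (103,-77): print(j,plan(o,[.542,-.09,.23],np.radians(j)),plan(o,[.50,-.09,.23],np.radians(j)))
c=pickle.load(open("top0.pkl","rb"))
f=lambda x,y:(255+x/5-.4,160+y/5-.4)
g=[f(437,290),f(450,282),f(440,300),f(380,245),f(388,205),f(475,300),f(425,240)]
print(depth(c,g))
E
```

```text
[[-0.     0.948  0.319]
 [ 0.001  0.319 -0.948]
 [-1.    -0.    -0.001]]
jaw -71.3908929661041
103 (array([-1.7439e+02, -1.0000e-02, -1.0000e-01]), array([   1.07,  484.93, -366.46])) (array([-1.7439e+02, -1.0000e-02, -1.0000e-01]), array([   1.09,  445.12, -379.86]))
-77 (array([ 5.61, -0.06,  0.01]), array([   1.07,  484.93, -366.46])) (array([ 5.61, -0.06,  0.01]), array([   1.09,  445.12, -379.86]))
[[ 0.58217545 -0.1176451   0.07790021]
 [ 0.58592209 -0.12395554  0.08147224]
 [ 0.57692969 -0.11914892  0.07849892]
 [ 0.60489776 -0.08806397  0.07878958]
 [ 0.62137913 -0.09002816  0.10377648]
 [ 0.57708147 -0.13704262  0.07975979]
 [ 0.60918977 -0.11199329  0.07131184]]
```

```bash
python3 -m inch '[[[-10,0,0],[0,48,-37],0],[[-20,0,0],[0,97,-73],0],[[-30,0,0],[0,145,-110],0],[[-40,0,0],[0,194,-147],0],[[-50,0,0],[0,242,-183],0],[[-60,0,0],[0,291,-220],0],[[-70,0,0],[0,339,-257],0],[[-80,0,0],[0,388,-293],0],[[-90,0,0],[0,436,-330],0],[[-100,0,0],[0,485,-366],0]]' 40
python3 - <<'E'
from h import *
from workcell import readout
o=readout.get_obs();print(o["joint_pos"].round(2));print(plan(o,[.542,-.09,.22],np.radians(103)))
E
```

```text
clock: 1.4
position: [0.5429, -0.0889, 0.2311]
ee_rot: [-0.176, 0.685, 0.177, 0.685]
ft_force: [0.7, -1.1, -0.8]
grip_width: 1.003
[ 0.65  0.23 -0.65  1.63  0.14  1.33  0.48]
(array([-7.409e+01,  3.000e-02, -3.000e-02]), array([11.13, -0.55, -1.34]))
```

```bash
python3 -m inch '[[[-10,0,0],[0,0,-1],0],[[-20,0,0],[2,0,-1],0],[[-30,0,0],[4,0,-1],0],[[-40,0,0],[6,0,-1],0],[[-50,0,0],[8,0,-1],0],[[-60,0,0],[10,0,-1],0],[[-70,0,0],[11,0,-1],0],[[-74,0,0],[11,-0.5,-1],0],[[-74,0,0],[11,-0.5,-1],0]]'
python3 - <<'E'
from h import *
from workcell import readout,camera
o=readout.get_obs();print(o["joint_pos"].round(2));print(plan(o,[.542,-.09,.22],np.radians(103)))
c=camera("wrist");pickle.dump((o,c),open("w1.pkl","wb"));crop(c,0,0,560,420,1.4,"pics/w1.png")
print(proj(c,[[.542,-.09,.127]],o))
E
```

```text
clock: 2.52
position: [0.5421, -0.0899, 0.2199]
ee_rot: [-0.553, 0.441, 0.553, 0.441]
ft_force: [-0.5, 0.1, -0.0]
grip_width: 1.0
[ 0.77  0.27 -0.81  1.65  0.2   1.32  1.73]
(array([-0.13,  0.05, -0.02]), array([-0.07,  0.16, -0.08]))
[[282.72106074 207.89784375]]
```

View pics/w1.png

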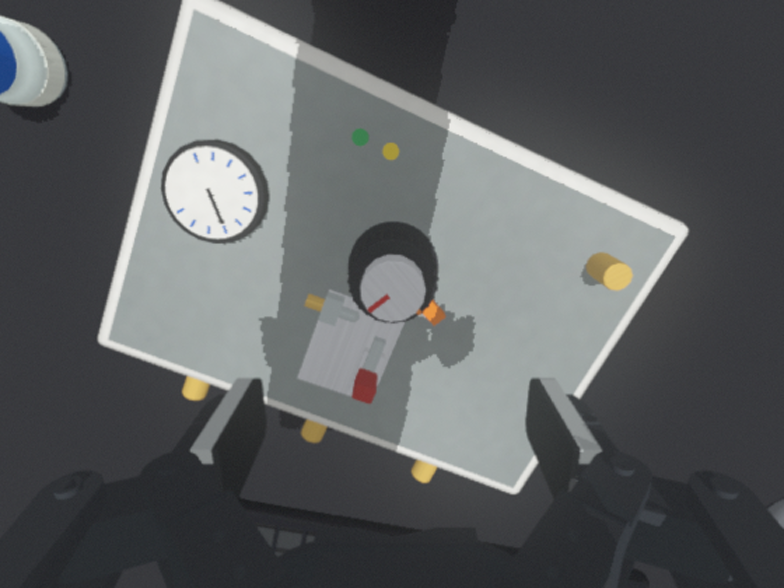

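```bash
python3 - <<'E'
from h import *
o,c=pickle.load(open("w1.pkl","rb"));c2=dict(c);c2["pixels"]=cv2.convertScaleAbs(c["pixels"],alpha=1.8)
crop(c2,200,145,340,295,5,"pics/w1c.png") if 0 else crop(c2,205,150,335,300,4,"pics/w1c.png")
E
```

```text
(no output)
```

View pics/w1c.png

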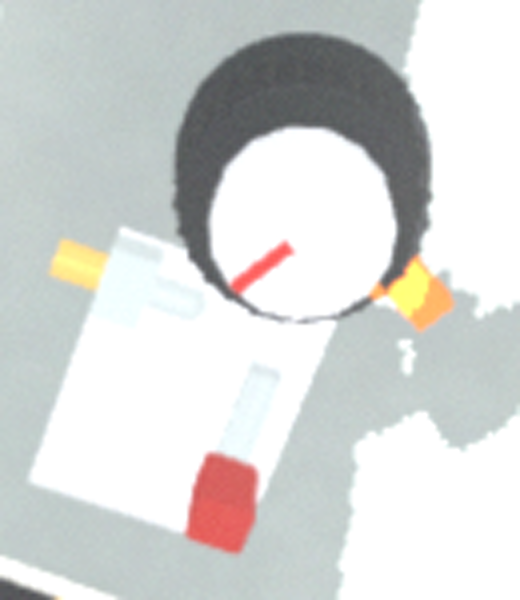

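```bash
python3 - <<'E'
from h import *
o,c=pickle.load(open("w1.pkl","rb"))
f=lambda x,y:(205+x/4-.4,150+y/4-.4)
z=.07
ax=onz(c,[f(303.5,224)],z+.057,o)[0];print("axis",ax)
t=onz(c,[f(220,521)],z+.034,o)[0];print("tab",t,np.hypot(*(t-ax)[:2]),np.arctan2(*(t-ax)[1::-1]))
tc=onz(c,[f(198,490),f(253,503),f(240,553),f(187,535)],z+.034,o);print(tc)
m=onz(c,[f(235,290)],z+.057,o)[0]-ax;print("mark",np.hypot(*m[:2]),np.arctan2(m[1],m[0]))
l=onz(c,[f(452,302),f(422,330)],z+.011,o);l=l.mean(0)-ax;print("lug",np.hypot(*l[:2]),np.arctan2(l[1],l[0]))
p=onz(c,[f(122,228),f(33,482),f(335,322)],z,o);print("plate",p); d=p[1]-p[0];print(np.arctan2(d[1],d[0]))
print("heights",depth(c,[f(303,224),f(215,520),f(132,265),f(250,400),f(300,80)],o))
E
```

```text
axis [ 0.54057721 -0.09208331  0.127     ]
tab [ 0.62160689 -0.09310795  0.104     ] 0.0810361527136672 -0.012644584389666225
[[ 0.6149285  -0.09952584  0.104     ]
 [ 0.61541621 -0.08680564  0.104     ]
 [ 0.62875743 -0.08696935  0.104     ]
 [ 0.6268332  -0.09967496  0.104     ]]
mark 0.018948715665134716 -0.5519089428128208
lug 0.04912370608955504 0.9037054953631285
plate [[ 0.57007406 -0.12968889  0.07      ]
 [ 0.64200304 -0.13944334  0.07      ]
 [ 0.5822559  -0.07503797  0.07      ]]
-0.13479005344204692
heights [[ 0.54027792 -0.09224389  0.12796595]
 [ 0.62136548 -0.09428415  0.10439119]
 [ 0.57378291 -0.12497038  0.08247607]
 [ 0.60239744 -0.09136121  0.07996339]
 [ 0.51764965 -0.09811567  0.10791878]]
```

```bash
python3 - <<'E'
from h import *
from workcell import readout
o=readout.get_obs();print(plan(o,[.541,-.0914,.082],np.radians(97)))
E
```

```text
(array([ 5.81,  0.05, -0.02]), array([137.99,   1.46,  -1.37]))
```

```bash
python3 -m inch '[[[6,0,0],[20,1.5,-1.4],0],[[6,0,0],[50,1.5,-1.4],0],[[6,0,0],[80,1.5,-1.4],0],[[6,0,0],[105,1.5,-1.4],0],[[6,0,0],[120,1.5,-1.4],0],[[6,0,0],[130,1.5,-1.4],0],[[6,0,0],[138,1.5,-1.4],0],[[6,0,0],[138,1.5,-1.4],0]]' 30
python3 - <<'E'
from h import *
from workcell import readout,camera
o=readout.get_obs();print(o["joint_pos"].round(2),o["ft_force"],o["torque"])
c=camera("wrist");pickle.dump((o,c),open("w2.pkl","wb"));crop(c,0,0,560,420,1.4,"pics/w2.png")
c=camera("side");crop(c,225,120,365,240,5,"pics/s2.png")
E
```

```text
clock: 3.58
position: [0.5409, -0.0915, 0.0819]
ee_rot: [-0.528, 0.469, 0.529, 0.47]
ft_force: [0.3, 0.6, 0.1]
grip_width: 0.998
[ 0.71  0.4  -0.75  1.8   0.31  1.06  1.54] [0.32168674 0.61303956 0.10223376] [-0.04007798 -0.00407744 -0.02635814]
```

View pics/w2.png

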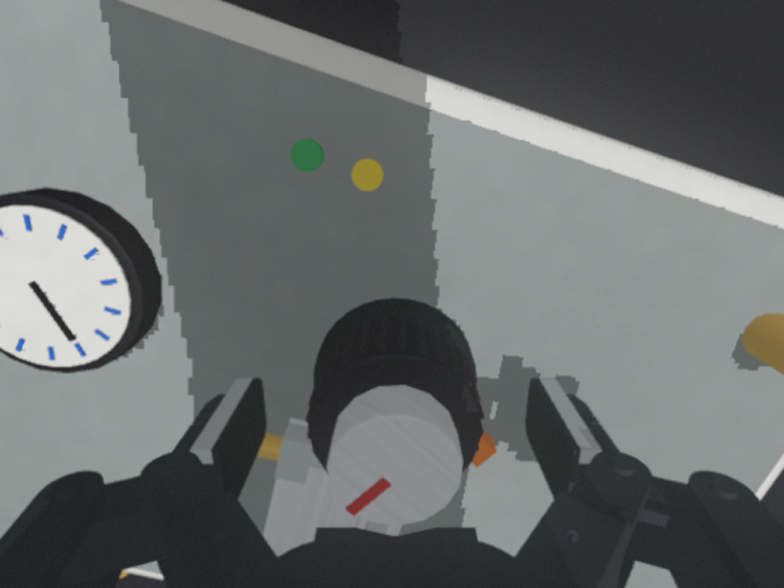

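View pics/s2.png

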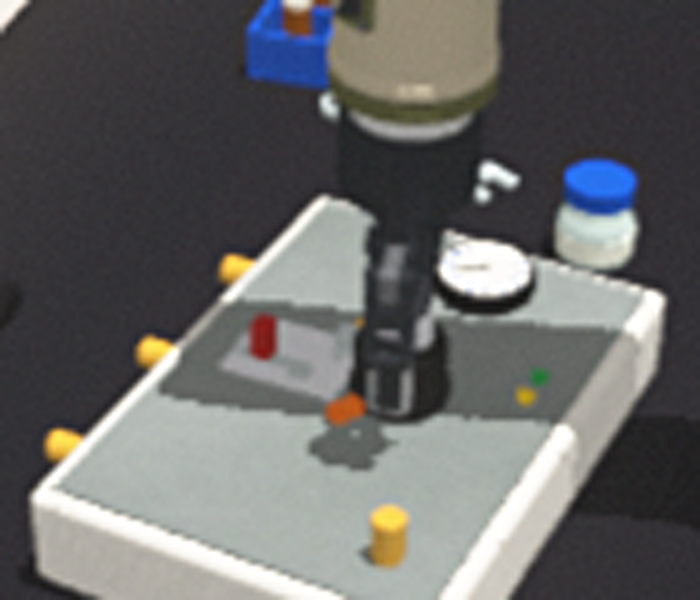

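```bash
python3 -m inch '[[[0,0,0],[0,0,0],0.3],[[0,0,0],[0,0,0],0.4],[[0,0,0],[0,0,0],0.5],[[0,0,0],[0,0,0],0.6],[[0,0,0],[0,0,0],0.6],[[0,0,0],[0,0,0],0.6],[[0,0,0],[0,0,0],0.6],[[0,0,0],[0,0,0],0.6]]' 40
python3 - <<'E'
from h import *
from workcell import readout,camera
o=readout.get_obs();print(o["ft_force"],o["torque"])
c=camera("wrist");pickle.dump((o,c),open("w3.pkl","wb"));crop(c,0,0,560,420,1.4,"pics/w3.png")
E
```

```text
clock: 4.68
position: [0.5416, -0.0917, 0.0832]
ee_rot: [0.529, -0.469, -0.528, -0.47]
ft_force: [-2.3, 0.6, 5.4]
grip_width: 0.593
[-2.32335523  0.57702393  5.43397763] [-0.13076476  0.33302816 -0.02342918]
```

View pics/w3.png

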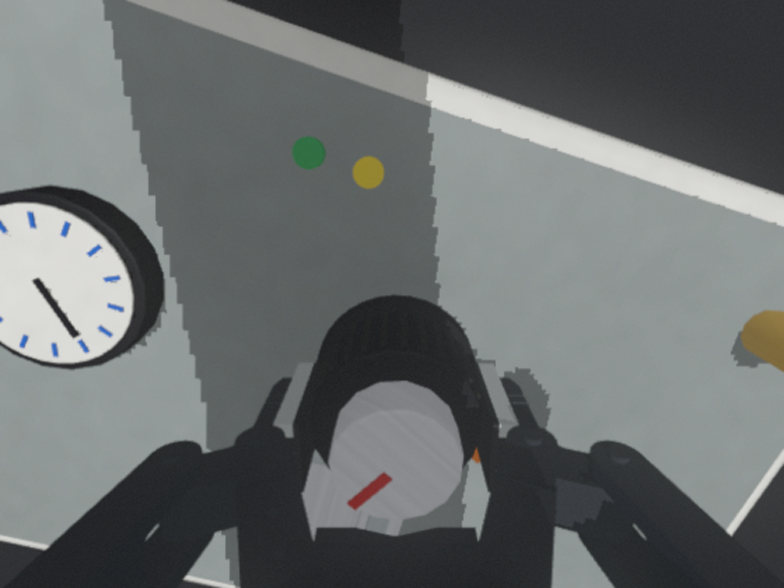

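```bash
python3 -m inch '[[[4,0,0],[0,0,0],0.6],[[9,0,0],[0,0,0],0.6],[[14,0,0],[0,0,0],0.6],[[19,0,0],[0,0,0],0.6],[[24,0,0],[0,0,0],0.6],[[29,0,0],[0,0,0],0.6],[[34,0,0],[0,0,0],0.6],[[38,0,0],[0,0,0],0.6],[[40,0,0],[0,0,0],0.6],[[40,0,0],[0,0,0],0.6]]'
cat > st.py <<'E'
from h import *
from workcell import readout,camera
import sys
o=readout.get_obs();M=R.from_quat(o["ee_rot"]).as_matrix()
print("F",o["ft_force"].round(2),"T",o["torque"].round(3),"jaw",np.degrees(np.arctan2(M[1,2],M[0,2])).round(2),o["position"].round(4),"q7",o["joint_pos"][6].round(2))
if len(sys.argv)>1:
    n=sys.argv[1];c=camera("wrist");pickle.dump((o,c),open(n+".pkl","wb"));crop(c,0,0,560,420,1.4,f"pics/{n}.png")
E
python3 st.py w4
```

```text
clock: 5.98
position: [0.5416, -0.0914, 0.0832]
ee_rot: [-0.337, 0.622, 0.336, 0.622]
ft_force: [0.2, 1.4, -0.6]
grip_width: 0.594
F [ 0.18  1.39 -0.65] T [ 0.306  0.026 -0.166] jaw 56.82 [ 0.5416 -0.0914  0.0832] q7 0.89
```

View pics/w4.png

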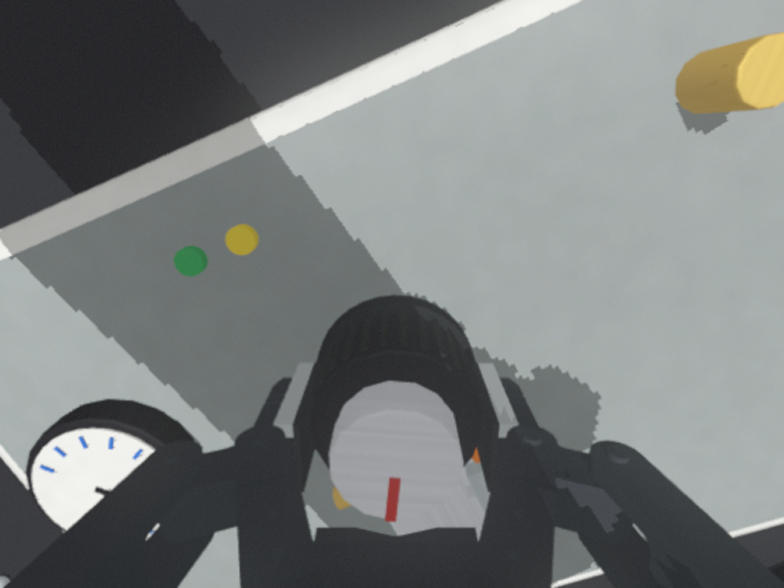

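```bash
python3 -m inch '[[[3,0,0],[0,0,0],0.6],[[6,0,0],[0,0,0],0.6],[[9,0,0],[0,0,0],0.6]]'; python3 st.py;  python3 -m inch '[[[3,0,0],[0,0,0],0.6],[[6,0,0],[0,0,0],0.6],[[7,0,0],[0,0,0],0.6]]'; python3 st.py
```

```text
clock: 6.4
position: [0.5416, -0.0914, 0.0833]
ee_rot: [-0.287, 0.646, 0.287, 0.647]
ft_force: [0.6, 0.6, -1.2]
grip_width: 0.595
F [ 0.64  0.58 -1.25] T [ 0.144 -0.013  0.108] jaw 47.83 [ 0.5416 -0.0914  0.0833] q7 0.74
clock: 6.78
position: [0.5417, -0.0914, 0.0832]
ee_rot: [-0.247, 0.662, 0.247, 0.663]
ft_force: [1.3, 1.2, -1.4]
grip_width: 0.593
F [ 1.34  1.16 -1.43] T [ 0.152 -0.002  0.119] jaw 40.85 [ 0.5417 -0.0914  0.0832] q7 0.63
```

```bash
for i in 1; do python3 -m inch '[[[1.5,0,0],[0,0,0],0.6],[[3,0,0],[0,0,0],0.6]]'; python3 st.py; python3 -m inch '[[[1,0,0],[0,0,0],0.6]]' >/dev/null; python3 st.py; python3 -m inch '[[[1,0,0],[0,0,0],0.6]]'>/dev/null; python3 st.py; done
```

```text
clock: 7.02
position: [0.5417, -0.0913, 0.0832]
ee_rot: [-0.229, 0.669, 0.229, 0.669]
ft_force: [0.6, 1.4, -0.6]
grip_width: 0.598
F [ 0.62  1.43 -0.56] T [ 0.146 -0.041  0.137] jaw 37.8 [ 0.5417 -0.0913  0.0832] q7 0.58
F [ 0.49  1.6  -0.45] T [0.155 0.034 0.106] jaw 36.74 [ 0.5417 -0.0913  0.0832] q7 0.56
F [ 0.42  1.07 -1.25] T [ 0.158 -0.048  0.124] jaw 35.68 [ 0.5417 -0.0913  0.0832] q7 0.54
```

```bash
python3 -m inch '[[[1,0,0],[0,0,0],0.6]]' >/dev/null; python3 st.py; python3 -m inch '[[[1,0,0],[0,0,0],0.6]]'>/dev/null; python3 st.py
```

```text
F [-0.1   0.56  0.67] T [ 0.081 -0.032  0.097] jaw 34.62 [ 0.5417 -0.0913  0.0832] q7 0.52
F [ 0.26  0.47 -0.16] T [ 0.154 -0.055  0.092] jaw 33.55 [ 0.5417 -0.0913  0.0832] q7 0.51
```

```bash
python3 -m inch '[[[1,0,0],[0,0,0],0.6]]' >/dev/null; python3 st.py
```

```text
F [ 0.73  0.75 -0.05] T [ 0.182 -0.041  0.146] jaw 32.48 [ 0.5417 -0.0913  0.0832] q7 0.49
```

```bash
python3 st.py s5
```

```text
F [ 0.73  0.75 -0.05] T [ 0.182 -0.041  0.146] jaw 32.48 [ 0.5417 -0.0913  0.0832] q7 0.49
```

View pics/s5.png

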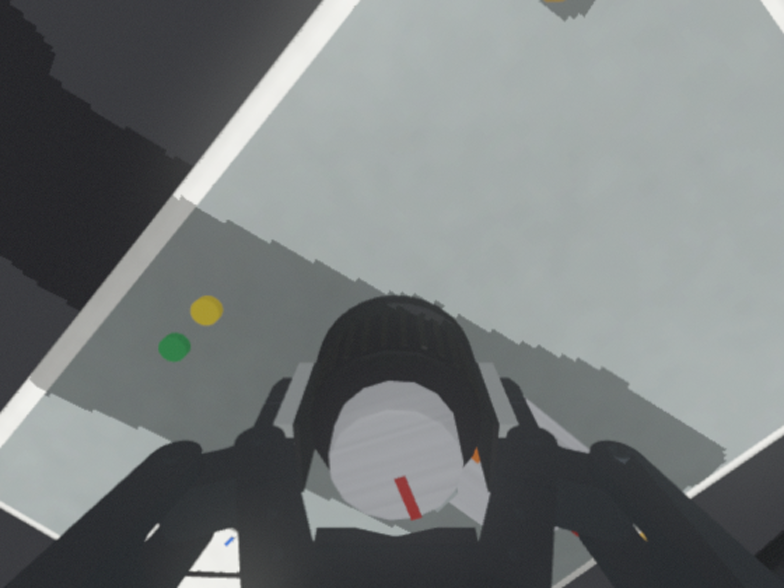

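```bash
python3 -m inch '[[[1,0,0],[0,0,0],0.6]]' >/dev/null; python3 st.py; python3 -m inch '[[[1,0,0],[0,0,0],0.6]]'>/dev/null; python3 st.py
```

```text
F [ 0.58  1.43 -0.78] T [ 0.191 -0.019  0.149] jaw 31.38 [ 0.5417 -0.0913  0.0832] q7 0.47
F [ 1.46 -0.39 -0.91] T [ 0.142 -0.06   0.145] jaw 30.3 [ 0.5417 -0.0913  0.0832] q7 0.45
```

```bash
python3 -m inch '[[[1,0,0],[0,0,0],0.6]]' >/dev/null; python3 st.py
```

```text
F [ 0.85  1.37 -0.58] T [ 0.159 -0.1    0.333] jaw 29.25 [ 0.5418 -0.0913  0.0833] q7 0.43
```

```bash
python3 -m inch '[[[1,0,0],[0,0,0],0.6]]' >/dev/null; python3 st.py
```

```text
F [ 0.81  0.4  -1.57] T [ 0.119 -0.103  0.443] jaw 28.2 [ 0.5418 -0.0913  0.0832] q7 0.42
```

```bash
python3 -m inch '[[[0.1,0,0],[0,0,0],0.6],[[0.1,0,0],[0,0,0],0.6],[[0.1,0,0],[0,0,0],0.6]]' >/dev/null; python3 st.py
```

```text
F [ 1.21  1.21 -1.21] T [ 0.099 -0.049  0.474] jaw 28.11 [ 0.5418 -0.0913  0.0833] q7 0.42
```

```bash
python3 -m inch '[[[0,0,0],[0,0,0],0.6],[[0,0,0],[0,0,0],0.6],[[0,0,0],[0,0,0],0.6],[[0,0,0],[0,0,0],0.6],[[0,0,0],[0,0,0],0.6]]' >/dev/null; python3 st.py w6
```

```text
F [ 1.03  1.92 -0.36] T [ 0.134 -0.154  0.43 ] jaw 28.11 [ 0.5417 -0.0913  0.0832] q7 0.42
```

View pics/w6.png

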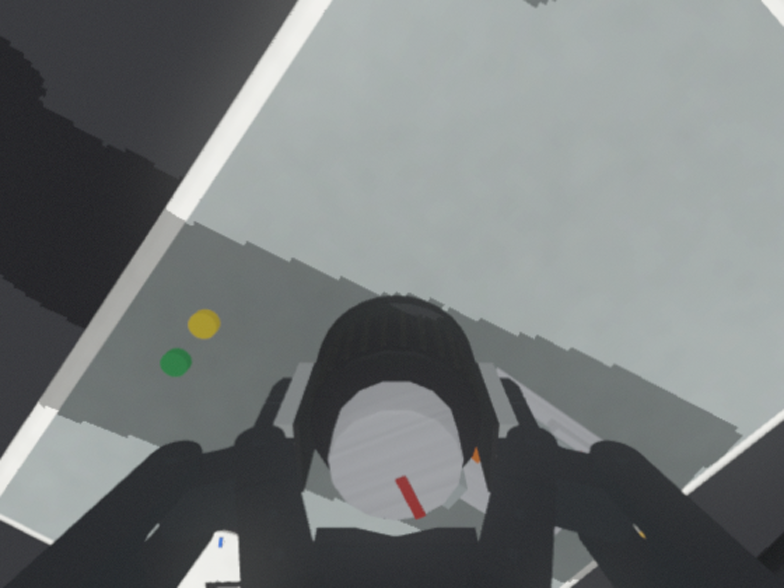

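```bash
python3 -m inch '[[[0,0,0],[0,0,0],0.3],[[0,0,0],[0,0,0],0.1],[[0,0,0],[0,0,0],0],[[0,0,0],[0,0,0],0],[[0,0,0],[-10,0,0],0],[[0,0,0],[-30,0,0],0],[[0,0,0],[-60,0,0],0],[[0,0,0],[-100,0,0],0],[[0,0,0],[-130,0,0],0],[[0,0,0],[-130,0,0],0]]'; python3 st.py w7
```

```text
clock: 10.5
position: [0.5429, -0.0913, 0.2164]
ee_rot: [-0.173, 0.684, 0.171, 0.688]
ft_force: [0.6, 0.4, -0.2]
grip_width: 1.001
F [ 0.63  0.4  -0.16] T [-0.024 -0.011 -0.005] jaw 28.11 [ 0.5429 -0.0913  0.2164] q7 0.48
```

```bash
python3 - <<'E'
from h import *
o,c=pickle.load(open("w7.pkl","rb"));c2=dict(c);c2["pixels"]=cv2.convertScaleAbs(c["pixels"],alpha=1.8)
print(proj(c,[[.541,-.0915,.127],[.621,-.0925,.104]],o))
crop(c2,190,140,360,290,4,"pics/w7c.png")
E
```

```text
[[278.41802514 208.29319629]
 [360.4557917  241.74196423]]
```

View pics/w7.png

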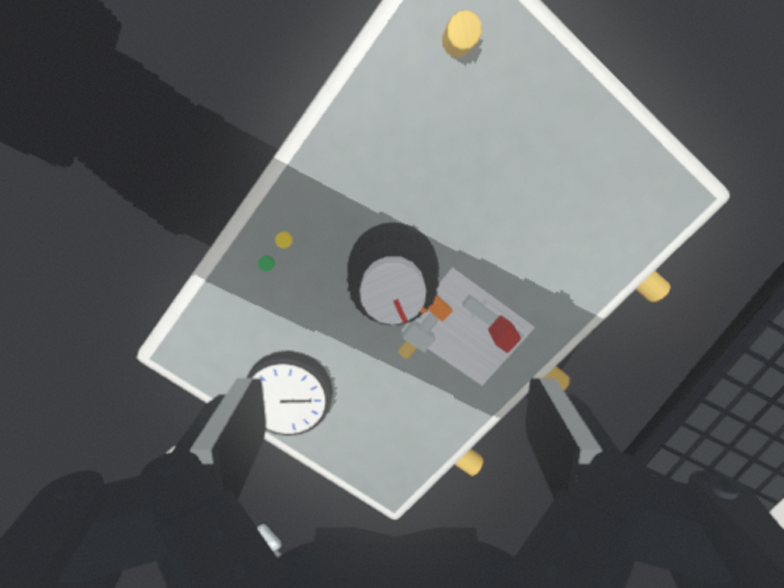

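View pics/w7c.png

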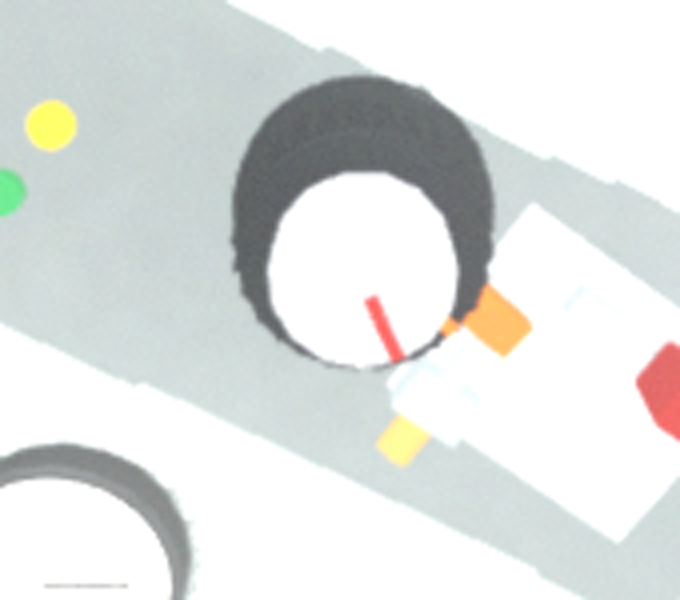

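```bash
python3 - <<'E'
from h import *
from workcell import readout
o,c=pickle.load(open("w7.pkl","rb"))
f=lambda x,y:(190+x/4-.4,140+y/4-.4);z=.07
ax=onz(c,[f(362,269)],z+.057,o)[0];print("axis",ax)
m=onz(c,[f(397,358)],z+.057,o)[0]-ax;print("mark",np.hypot(*m[:2]),np.arctan2(m[1],m[0]))
l=onz(c,[f(531,327),f(506,355)],z+.011,o);l=l.mean(0)-ax;print("lug",np.hypot(*l[:2]),np.arctan2(l[1],l[0]))
p=onz(c,[f(617,542),f(535,204)],z,o);print(p)
c2=dict(c);c2["pixels"]=cv2.convertScaleAbs(c["pixels"],alpha=1.5);crop(c2,320,200,400,260,8,"pics/w7t.png")
o=readout.get_obs();print(plan(o,[.655,-.096,.216],np.radians(82.4)))
E
```

```text
axis [ 0.54157561 -0.08988803  0.127     ]
mark 0.019345397833319622 -0.7254644156565351
lug 0.04905991042938781 -0.2631247911662663
[[ 0.64179287 -0.14154547  0.07      ]
 [ 0.57847741 -0.07476911  0.07      ]]
(array([-54.29,   0.1 ,   0.19]), array([ -0.99, -57.38,  97.3 ]))
```

View pics/w7t.png

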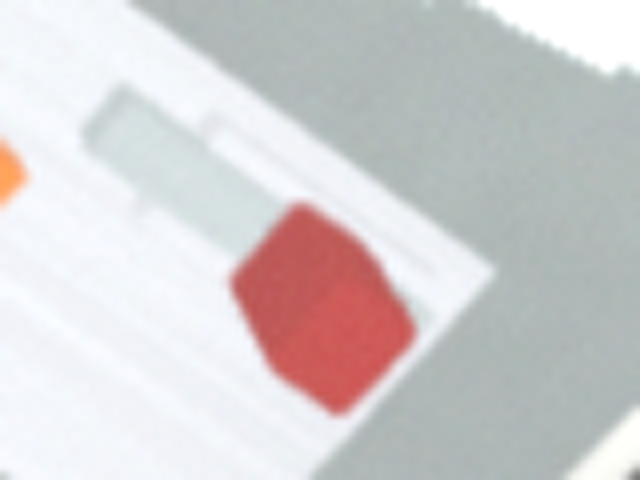

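```bash
python3 - <<'E'
from h import *
def run(o,c,nm):
    im=c["pixels"].astype(float);px=proj(c,[[.5412,-.0912,.127]],o)[0] if o is not None else proj(c,[[.5412,-.0912,.127]])[0]
    x0,y0=int(px[0]),int(px[1]);w=26 if o is not None else 10
    sub=im[y0-w:y0+w,x0-w:x0+w]; red=(sub[...,0]>1.6*sub[...,1])&(sub[...,0]>1.6*sub[...,2])&(sub[...,0]>60)
    red&=(sub[...,1]<0.6*sub[...,0])
    ys,xs=np.nonzero(red); P=onz(c,np.c_[xs+x0-w,ys+y0-w],.127,o)[:,:2]
    k=np.hypot(*(P-[.5412,-.0912]).T)<.022;P=P[k]
    m=P.mean(0);u=np.linalg.svd(P-m)[2][0]; 
    if u@(m-[.5412,-.0912])<0:u=-u
    print(nm,len(P),m,"dir",np.arctan2(u[1],u[0]),"cen-dir",np.arctan2(*(m-[.5412,-.0912])[::-1]))
run(None,pickle.load(open("top0.pkl","rb")),"top0")
for n in ("w1","w2","w3","w4","s5","w6","w7"):
    o,c=pickle.load(open(n+".pkl","rb"));run(o,c,n)
E
```

```text
top0 7 [ 0.55196852 -0.0940415 ] dir -1.536138023802291 cen-dir -0.2579908558426591
w1 56 [ 0.55113756 -0.0981485 ] dir -0.6741244020489454 cen-dir -0.610199740409391
w2 162 [ 0.54954145 -0.09647341] dir -0.6767435920981761 cen-dir -0.5637559241560016
w3 158 [ 0.54952551 -0.09648884] dir -0.6766355190033299 cen-dir -0.5659415779911716
w4 95 [ 0.54829723 -0.09601914] dir -0.6872763839375753 cen-dir -0.5965046675946923
s5 103 [ 0.54830767 -0.09642425] dir -0.6264625501581855 cen-dir -0.6338420033402709
w6 110 [ 0.54831407 -0.09655599] dir -0.6142520979581755 cen-dir -0.6453365279184371
w7 51 [ 0.55112533 -0.0986853 ] dir -0.6763821329057452 cen-dir -0.6461588250873243
```

```bash
python3 -m inch '[[[-8,0,0],[0,-8,14],0.5],[[-17,0,0],[0,-16,28],1],[[-26,0,0],[0,-25,42],1],[[-35,0,0],[0,-33,56],1],[[-44,0,0],[0,-41,70],1],[[-51,0,0],[0,-50,84],1],[[-54.3,0,0],[0,-57.4,97.3],1],[[-54.3,0,0],[0,-57.4,97.3],1],[[-54.3,0,0],[0,-57.4,97.3],1]]'; python3 st.py w8
python3 - <<'E'
from h import *
from workcell import readout
o=readout.get_obs();print(plan(o,[.655,-.0962,.088],np.radians(82.4)))
E
```

```text
clock: 11.68
position: [0.6544, -0.0959, 0.2144]
ee_rot: [-0.466, 0.532, 0.465, 0.533]
ft_force: [0.9, -0.4, -0.3]
grip_width: 0.002
F [ 0.89 -0.39 -0.35] T [-0.023 -0.037  0.009] jaw 82.36 [ 0.6544 -0.0959  0.2144] q7 1.32
(array([-0.03, -0.01,  0.16]), array([126.71,  -0.25,  -0.13]))
```

View pics/w8.png

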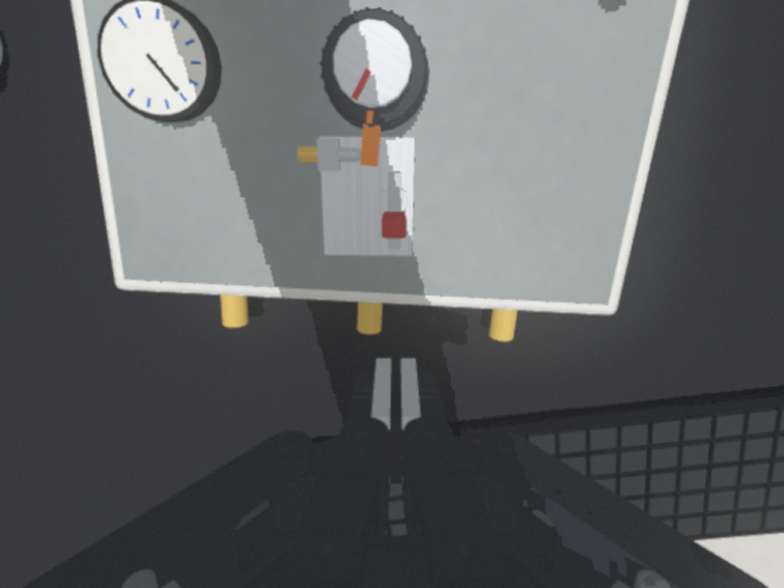

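```bash
python3 -m inch '[[[0,0,0],[30,0,0],1],[[0,0,0],[60,0,0],1],[[0,0,0],[90,0,0],1],[[0,0,0],[112,0,0],1],[[0,0,0],[127,0,0],1],[[0,0,0],[127,0,0],1]]'; python3 st.py w9
python3 - <<'E'
from h import *
from workcell import camera
c=camera("side");crop(c,225,120,365,240,5,"pics/s9.png")
E
```

```text
clock: 12.48
position: [0.6543, -0.0961, 0.087]
ee_rot: [-0.466, 0.532, 0.465, 0.533]
ft_force: [0.4, 0.3, -0.5]
grip_width: 0.003
F [ 0.37  0.3  -0.52] T [-0.03   0.021  0.004] jaw 82.36 [ 0.6543 -0.0961  0.087 ] q7 1.27
```

View pics/w9.png

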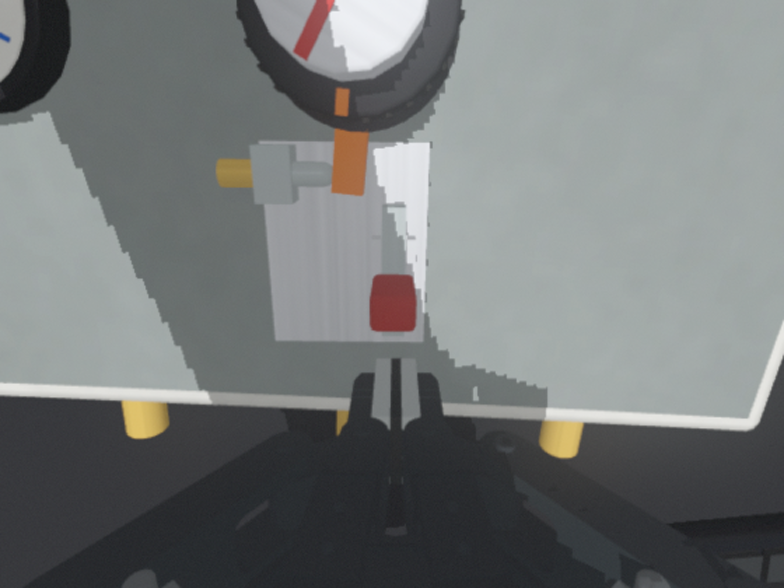

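View pics/s9.png

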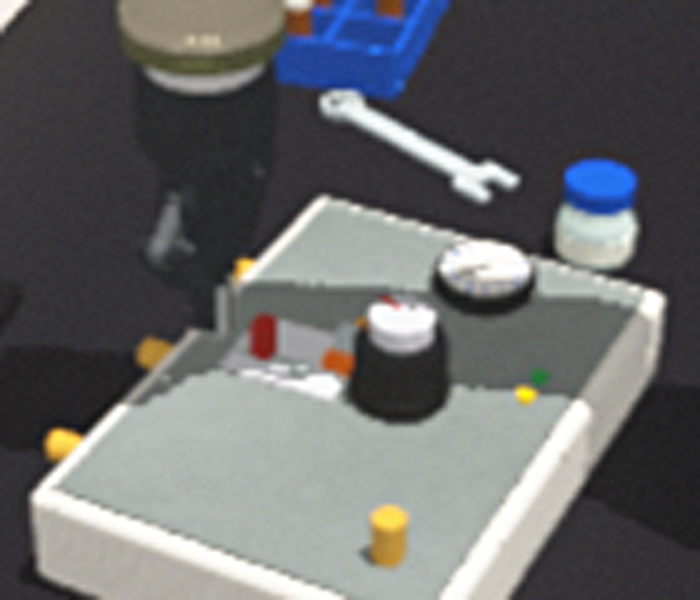

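```bash
python3 -m inch '[[[0,0,0],[0,4,0],1],[[0,0,0],[0,8,0],1],[[0,0,0],[0,12,0],1],[[0,0,0],[0,15,0],1],[[0,0,0],[0,18,0],1],[[0,0,0],[0,21,0],1]]'; python3 st.py w10
```

```text
clock: 13.32
position: [0.6346, -0.0933, 0.0887]
ee_rot: [-0.467, 0.531, 0.464, 0.533]
ft_force: [3.0, -0.5, 0.4]
grip_width: 0.001
F [ 2.95 -0.48  0.36] T [-0.051 -0.469 -0.005] jaw 82.35 [ 0.6346 -0.0933  0.0887] q7 1.27
```

View pics/w10.png

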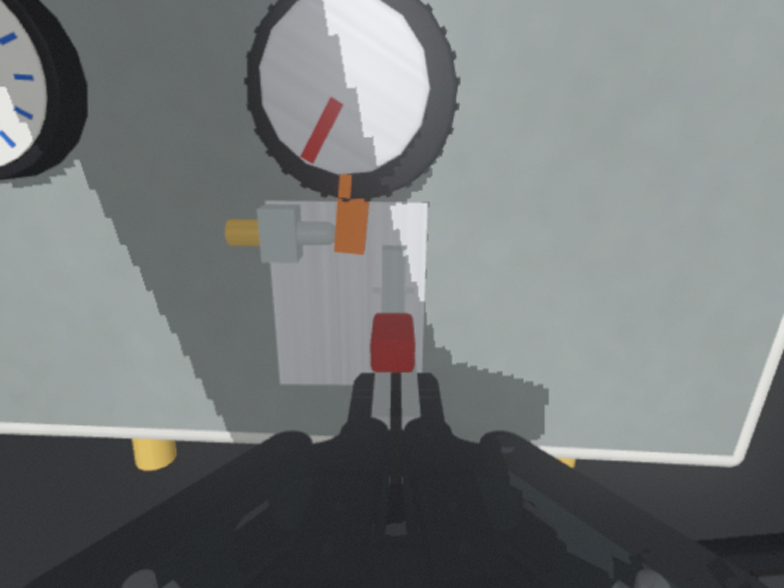

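```bash
python3 -m inch '[[[0,0,0],[0,2,0],1],[[0,0,0],[0,4,0],1],[[0,0,0],[0,6,0],1],[[0,0,0],[0,8,0],1]]'; python3 st.py;  python3 -m inch '[[[0,0,0],[0,1,0],1]]' >/dev/null; python3 st.py;python3 -m inch '[[[0,0,0],[0,1,0],1]]' >/dev/null; python3 st.py
```

```text
clock: 13.88
position: [0.6263, -0.0921, 0.0887]
ee_rot: [-0.467, 0.531, 0.464, 0.533]
ft_force: [1.1, -0.2, 0.2]
grip_width: -0.003
F [ 1.05 -0.25  0.23] T [-0.005 -0.426  0.02 ] jaw 82.36 [ 0.6263 -0.0921  0.0887] q7 1.27
F [ 2.01 -0.1  -0.2 ] T [-0.018 -0.377  0.047] jaw 82.36 [ 0.6252 -0.0919  0.0887] q7 1.27
F [2.2  0.74 0.6 ] T [ 0.003 -0.423 -0.02 ] jaw 82.36 [ 0.6241 -0.0917  0.0887] q7 1.27
```

```bash
for i in 1 2; do python3 -m inch '[[[0,0,0],[0,1,0],1]]' >/dev/null; python3 st.py; done
```

```text
F [ 7.37 -0.21 -3.56] T [-0.146 -1.766 -0.005] jaw 82.36 [ 0.6237 -0.0916  0.0889] q7 1.27
F [ 9.31 -1.4  -4.05] T [-0.176 -1.969 -0.052] jaw 82.36 [ 0.6237 -0.0917  0.089 ] q7 1.27
```

```bash
python3 -m inch '[[[0,0,0],[0,1,0],1]]' >/dev/null; python3 st.py w11
```

```text
F [ 8.44 -0.02 -5.57] T [-0.118 -1.816 -0.037] jaw 82.35 [ 0.6238 -0.0917  0.0891] q7 1.27
```

View pics/w11.png

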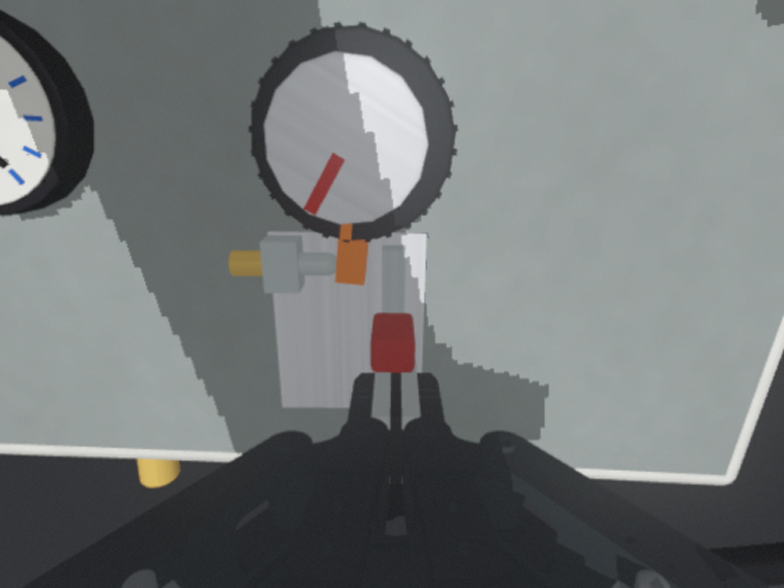

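```bash
python3 -m inch '[[[0,0,0],[0,1.7,0],1],[[0,0,0],[0,1.7,0],1]]'>/dev/null; python3 st.py; python3 -m inch '[[[0,0,0],[0,-5,0],1],[[0,0,0],[0,-12,0],1],[[0,0,0],[0,-20,0],1],[[0,0,0],[0,-28,0],1],[[0,0,0],[-25,-29,0],1],[[0,0,0],[-60,-29,0],1],[[0,0,0],[-95,-29,0],1],[[0,0,0],[-127,-29,0],1],[[0,0,0],[-127,-29,0],1]]'; python3 st.py w12
python3 - <<'E'
from h import *
from workcell import camera
c=camera("side");crop(c,225,120,365,240,5,"pics/s12.png")
o,c=pickle.load(open("w12.pkl","rb"));c["pixels"]=cv2.convertScaleAbs(c["pixels"],alpha=1.4);crop(c,205,0,335,190,3,"pics/w12c.png")
E
```

```text
F [11.77  0.08 -5.61] T [-0.213 -2.529 -0.02 ] jaw 82.34 [ 0.6238 -0.0917  0.0892] q7 1.27
clock: 15.92
position: [0.6521, -0.0953, 0.2196]
ee_rot: [-0.47, 0.527, 0.461, 0.537]
ft_force: [0.4, 0.1, 0.2]
grip_width: 0.002
F [0.39 0.15 0.24] T [-0.001  0.005  0.05 ] jaw 82.34 [ 0.6521 -0.0953  0.2196] q7 1.32
```

View pics/w12c.png

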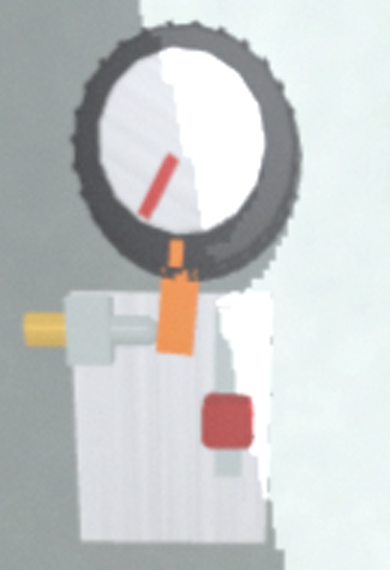

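View pics/s12.png

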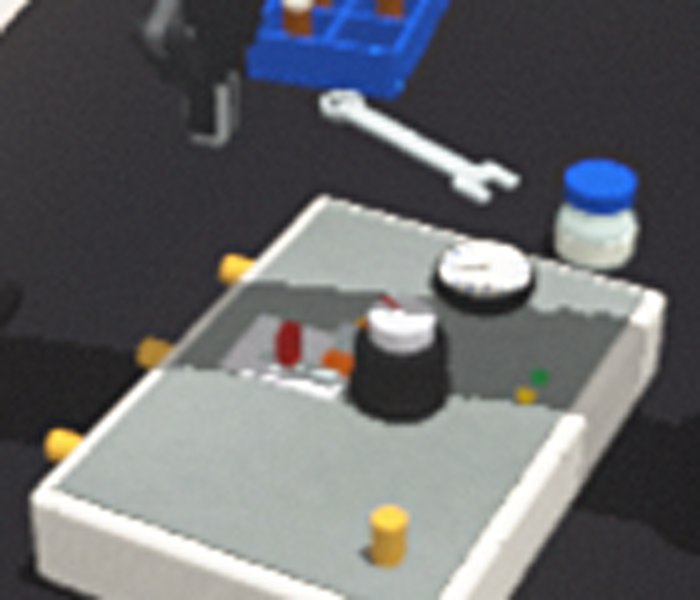

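```bash
python3 - <<'E'
from h import *
for n in ("w8","w12"):
    o,c=pickle.load(open(n+".pkl","rb"));im=c["pixels"].astype(float)
    r=((im[...,0]>2*im[...,1])&(im[...,0]>2*im[...,2])&(im[...,0]>70)&(im[...,1]<60)).astype(np.uint8)
    k,l,s,ce=cv2.connectedComponentsWithStats(r)
    for i in range(1,k):
        if s[i,4]>40:
            x,y,w,h=s[i,:4];P=onz(c,[ce[i]],.092,o)[0];Q=onz(c,[(x+w/2,y+h)],.104,o)[0]
            ax=np.array([.5412,-.0912]);u=np.array([.9912,-.1326])
            print(n,s[i],P.round(4),"gate x cen",(P[:2]-ax)@u,"outer top edge",(Q[:2]-ax)@u)
E
python3 - <<'E'
from h import *
for n in ("w8","w12"):
    o,c=pickle.load(open(n+".pkl","rb"));im=c["pixels"]
    hsv=cv2.cvtColor(im,cv2.COLOR_RGB2HSV)
    r=(((hsv[...,0]<6)|(hsv[...,0]>174))&(hsv[...,1]>150)&(hsv[...,2]>60)).astype(np.uint8)
    k,l,s,ce=cv2.connectedComponentsWithStats(r)
    for i in range(1,k):
        if s[i,4]>60:
            x,y,w,h=s[i,:4];P=onz(c,[ce[i]],.098,o)[0];Q=onz(c,[(x+w/2,y+h)],.104,o)[0]
            ax=np.array([.5412,-.0912]);u=np.array([.9912,-.1326])
            print(n,s[i],"gate x cen",(P[:2]-ax)@u,"outer top edge",(Q[:2]-ax)@u)
E
python3 - <<'E'
from h import *
for n,y0,y1 in (("w8",130,190),("w12",115,175)):
    o,c=pickle.load(open(n+".pkl","rb"));im=c["pixels"].astype(int)
    red=(im[...,0]-np.maximum(im[...,1],im[...,2])>40)&(im[...,1]-im[...,2]<15)
    red[:y0]=0;red[y1:]=0;ys,xs=np.nonzero(red);print(n,len(xs),xs.min(),xs.max(),ys.min(),ys.max())
    cx=(xs.min()+xs.max())/2
    ax=np.array([.5412,-.0912]);u=np.array([.9912,-.1326]);v=np.array([.1326,.9912])
    Q=onz(c,[(cx,ys.max()+.5)],.104,o)[0][:2]-ax;print("outer top edge gate x,y",Q@u,Q@v)
E
```

```text
w8 296 273 289 152 169
outer top edge gate x,y 0.08709066996621678 0.009132424019738202
w12 279 272 289 131 148
outer top edge gate x,y 0.07093089770987268 0.009220787443859324
```

```bash
python3 -c "
from workcell import manip;print(manip.hand_in())"
```

```text
the job is handed in; nothing more can be done
None
```

The ring is turned against its stop and locked behind the bolt. The job was handed in at about 16 s of the 64 s allowed, with the arm clear of everything; hand-in reports no verdict.

- **Ring:** I gripped only the black ring, set to 40 N, and turned it about 69° clockwise. When the lug met the stop, the moment settled at 0.43–0.47 N m. Less the 0.12 N m of ring friction, that is about 7–8 N on the stop. I held it there for about 1 s, then let go and lifted away.
- **Fine knob:** the red mark read -0.674 rad before the turn and -0.676 rad after letting go, so the setting was kept. Readings taken during the turn differed by up to about 0.06 rad, which I put down to the close view.
- **Bolt:** I pushed the red tab in with the fingers shut, at about 2 N while sliding and about 12 N at the end stop. The wrist pictures show 16.2 mm of travel against 16 mm nominal. The last pictures show the lug between the plunger tip and the bolt.
- **Disagreement:** over the last degree the moment rose about half as fast as the stop spring alone would give. I put this down to give in the grip or a slight slip; in the pictures the lug did not visibly move relative to the fingers. The press force therefore rests on the measured moment, not on the angle turned.

Nothing else on the bench was touched.

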